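# Set up the roller sorter for the blue batch

## Task

Get the roller sorter ready for the blue batch: turn the batch dial by its crank knob until the window in the black hood shows nothing but blue, and swing the orange flap in the chute all the way over against the side wall, so that it shuts off the exit to the yellow bin and leaves the way to the blue bin open. The two bins stay where they stand.

Things in the scene. Friction and masses are not known exactly. Their poses are not given: they have to be found in the camera images.
- sorter: Fixed sorting machine on a blue base plate 240 x 485 x 10 mm. Origin at bench level; x points down the chute (away from the robot at yaw 0), y left, z up. Left half: dial housing, grey, 230 x 220 mm, top 56 mm high, centre x -40, y +145 mm. Right half: sloping steel chute, centre line y = -130 mm. A loose steel roller (32 mm dia., 34 mm high) stands on the plate between them
- dial (a joint): Angle of the batch dial, rad, anticlockwise from above; 0 (or whole turns) = blue centred in the window. Flat horizontal wheel, radius 98 mm, six 60-degree sectors: anticlockwise from blue red, white, green, yellow, purple. No end stops; light friction (0.06 N m), stays where it is left
- dial_axis (a point): Point on the dial's vertical axis, at the height of its coloured face (66 mm above the bench)
- dial_knob (a point): Centre of the top face of the dial's crank knob: upright black cylinder, 18 mm dia., fixed on the dial 40 mm from the axis, exactly opposite the blue sector. Top 115 mm above the bench, lower end of the black part 73 mm. Can be gripped from above and carried round; the hood near it is at most 79 mm high
- dial_blue (a point): Middle of the blue sector on the dial's face, 77 mm from the axis
- window (a point): Centre of the window, 77 mm from the dial axis towards the sorter's +x: an opening 30 mm (radial) by 32 mm (across) in the fixed black hood (130 x 60 mm, top 79 mm above the bench) that covers part of the dial. It shows blue alone while the blue point is within about 20 mm of it
- flap (a joint): Angle of the orange flap, rad, about its vertical hinge: 0 = along the chute's centre line; positive = free (uphill) edge swung to the sorter's right (-y), shutting the right exit; negative = swung to the left (+y), shutting the left exit. End stops at the side walls, +0.69 and -0.69. Light friction (0.08 N m), stays where it is left
- flap_hinge (a point): Point on the flap's vertical hinge axis, at the fork: from here a blue wall divides the chute downhill into a left (+y) and a right (-y) exit; the flap, 110 mm long, 32 mm high, 4 mm thick, runs uphill (-x). The chute is 156 mm wide, 240 mm long, with 30 mm side walls; deck 150 mm above the bench at the near end, 60 mm at the exits
- flap_knob (a point): Centre of the top face of the flap's knob: upright black cylinder, 18 mm dia., 36 mm tall, on a thin pin on the flap, 93 mm from the hinge axis. Top 200 mm above the bench, lower end of the black part 164 mm; the chute's side walls there are at most 170 mm high. Can be gripped or pushed from above
- bin_blue: Blue open catch bin, 130 (x) x 120 (y) x 45 mm high, 0.7 kg, loose, with three steel rollers in it, below one of the chute's two exits: the left one if its y in the sorter's frame is above -130 mm, else the right one. Origin: bench level, middle of the side nearest the robot, which stands just under the chute's lip; the bin reaches 130 mm from there in its +x
- bin_yellow: Yellow open catch bin, same size and contents, below the other exit. Origin: bench level, middle of the side nearest the robot, which stands just under the chute's lip; the bin reaches 130 mm from there in its +x
Mind the look-alikes: they are no part of the job. Of the things that look like the bin_blue, take the one that is farthest to the robot's left at the start.

How it is judged (in metres and radians):
At the end, for the whole second after the job is handed in: The dial's blue point is within 20 mm of the window centre (only blue shows); the flap is 0.57 rad or more over to the yellow bin's side (free edge about 15 mm or less from that wall); dial and flap at rest; both bins within 30 mm of where they stood (horizontal distance between dial_blue and window below 0.02 m and velocity of joint dial between -0.05 and 0.05 rad/s and velocity of joint flap between -0.05 and 0.05 rad/s and ((y of bin_blue in the frame of sorter above -0.13 m and value of joint flap above 0.57 rad) or (y of bin_blue in the frame of sorter below -0.13 m and value of joint flap below -0.57 rad)) and distance of each of bin_blue, bin_yellow from where it was at the start of the episode below 0.03 m); the robot touches nothing.
It fails at once if a bin is shoved or knocked more than 40 mm (distance of any of bin_blue, bin_yellow from where it was at the start of the episode above 0.04 m).
It also fails if it takes over 56 s, if anything falls off the work surface, if the arm or the gripper's body presses on something with over 40 N, if the wrist force passes 120 N, or if a joint passes its speed limit or range.

## Robot

A 6-joint arm with a two-finger parallel gripper is mounted at the origin on the work surface. World frame = base frame: x ahead of the robot, y to its left, z up, the work surface at z = 0. Lengths are in m, angles in degrees, forces in N, time in s.
With the tool pointing down it reaches from about 0.4 to 0.825 m from the base axis. Payload 7 kg.
Tool frame: the origin (TCP) lies on the centre line of the jaws, within the pads' length; the fingertips stand 22 mm ahead of it and the grasp point (between the pads) lies 3 mm ahead of it; z points along the fingers, y is the line along which they close (so a half turn about z gives the same grasp; the last joint's range is limited). The gripper opens to 88 mm and grips with 3 to 60 N. Pads are 19 mm wide; open, the fingers measure 130 mm over their backs; the gripper's body (78 mm by 193 mm) begins 47 mm behind the grasp point.
Start: joints at [16.507, 20.546, 0.682, 0, -70.136, -16.507], TCP at [0.675, -0, 0.249] pointing down, gripper open.
Joint ranges: [-176.03, 176.03], [-82.01, 121.73], [-58.28, 71.71], [-173.87, 95.51], [-174.79, -0.11], [-173.66, 173.66]. Speed limits (degrees/s): [136.94, 136.94, 172.46, 180, 180, 180].

## Interface

Orientations are given as [roll, pitch, yaw] about the fixed x, y, z axes, in that order (R = Rz(yaw) Ry(pitch) Rx(roll)).
In Python, from plant import get_state, cams, r gives the robot as it stands.
- The arm moves only by the tool apply_moves, never from a script. Its argument "targets" is a list of rows, each an object with "dp": the shift along the world's x, y, z in m, a list of three; "yaw": the turn about the world's z in degrees. In form: [{"dp": [x, y, z], "yaw": yaw}, ...]. A call has 1 to 20 rows; each row is the pose to reach, as a shift and turn from the pose commanded when the call began; what a row does not reach only later rows make up. A row lasts 1/12 s, in which the tool goes at most 41.7 mm and 7.16 degrees, less where a joint would pass 70% of its speed; a pose out of reach is approached as far as the arm can. A call with a gripper value outside its range is refused whole. "grip" is the gripper command: -1 is fully open, 1 is shut, values between are in proportion, set as the call begins (left out, the last holds). The fingers move at their own pace and stop on an object; "squeeze" is the grip in N (left out, the last holds). Time passes only in rows, so rows that repeat a pose let the fingers close. It gives the time, the measured TCP pose, the force, the opening and the grip force at its end, in the units of the state.
- get_state(): the state, without advancing time (a new reading comes with each control period).
- cams.capture(name): name is "scene" or "side" or "wrist"; returns a dict with "image" (400x640x3 uint8, red, green, blue), "range_z" (400x640 float32, m along the optical axis (not along the pixel's ray), 0 where there is no reading), "fx", "fy", "cx", "cy" (pixels), "k1" (the pictures are not rectified: a ray, as slopes to the right and down, at radius r is drawn at 1 + k1 r^2 times it, then the intrinsics apply), "R" (3x3) and "t" (3): a world point X has camera coordinates R X + t; the wrist camera has in their place "T_tool_cam" (4x4, takes a point from camera to tool coordinates, whose origin is the TCP and whose axes are the flange's). Camera axes: x right, y down, z forward; pixel columns grow to the right and rows downward; lengths in m; the calibration is good to about 2 mm. A picture is of the moment at which its call begins: read the wrist's pose just before it.
- r.close_job(): hands the job in; it is judged then, once.
The state is a dict: "time_s": time; "joints": joint angles; "qd": joint speeds; "joint_torque": joint torques, N m; "tcp_pos": TCP position; "eef_rot": TCP orientation; "contact_force": force on the tool from outside, world axes, zero at the start; "moment": the same for the moment, N m; "gripper_width": finger opening in m; "gripper_force": force on a finger pad.
Only numpy, scipy, OpenCV 4.12 (cv2) and the standard library are available. Lean on these libraries where they do the work, as an engineer would, in place of code of your own. Each camera call takes 0.05 s, during which the arm holds its last target. There are 200 camera calls.

## Working session

There is one attempt and no reset: what is moved stays moved. The work goes in short steps, Python scripts to look and compute and a tool call to move; the robot and the scene stay as the last step left them, time stands still between calls to the robot, and variables do not carry over. Pictures are saved under pics/ and viewed, at most 10 in all, crops included, and the job is handed in when it is done.

Besides the shell and the picture viewer there is one more tool, called as name([rows], argument=value, ...), one row to a line, values as JSON. apply_moves: Moves the arm, as the interface text tells. Its arguments: {"type":"object","properties":{"targets":{"type":"array","items":{"type":"object","properties":{"dp":{"type":"array","items":{"type":"number"}},"yaw":{"type":"number"}}}},"grip":{"type":"number"},"squeeze":{"type":"number"}},"required":["targets"]}

```bash
ls; mkdir -p pics; cat > h.py <<'E'
import numpy as np, cv2, pickle
from plant import get_state, cams, r
from scipy.spatial.transform import Rotation as Ro
def cap(n):
    s=get_state(); c=cams.capture(n)
    if n=='wrist':
        T=np.eye(4); T[:3,:3]=Ro.from_euler('xyz',s['eef_rot'],degrees=True).as_matrix(); T[:3,3]=s['tcp_pos']
        W=T@np.array(c['T_tool_cam']); c['R']=W[:3,:3].T; c['t']=-c['R']@W[:3,3]
    c['R']=np.array(c['R']); c['t']=np.array(c['t'])
    return c
def ray(c,u,v):
    d=np.array([(u-c['cx'])/c['fx'],(v-c['cy'])/c['fy']]); p=d.copy()
    for _ in range(10): p=d/(1+c['k1']*(p@p))
    return -c['R'].T@c['t'], c['R'].T@np.array([p[0],p[1],1.])
def onz(c,u,v,z):
    o,d=ray(c,u,v); return o+d*(z-o[2])/d[2]
def rng(c,u,v):
    o,d=ray(c,u,v); return o+d*float(c['range_z'][int(round(v)),int(round(u))])
def two(c1,p1,c2,p2):
    o1,d1=ray(c1,*p1);o2,d2=ray(c2,*p2)
    s=np.linalg.lstsq(np.stack([d1,-d2],1),o2-o1,rcond=None)[0]
    a,b=o1+s[0]*d1,o2+s[1]*d2; return (a+b)/2,np.linalg.norm(a-b)
def load(n): return pickle.load(open(n,'rb'))
def save(c,n): pickle.dump(c,open(n,'wb'))
E
python3 - <<'E'
from h import *
s=get_state();print(s)
for n in('scene','side','wrist'):
    c=cap(n);save(c,n+'.pkl');cv2.imwrite(f'pics/{n}.png',c['image'][...,::-1]); print(n,-c['R'].T@c['t'])
E
```

```text
pics
{'time_s': 0.0, 'joints': array([ 1.65059093e+01,  2.05908584e+01,  6.34960672e-01, -1.99333360e-02,
       -7.01346411e+01, -1.65055146e+01]), 'qd': array([-0.03956055, -0.03797054, -0.07502947,  0.01319579,  0.0036695 ,
        0.01846178]), 'joint_torque': array([-8.00930356e-04, -5.82726967e+01,  2.93058443e+01,  6.99745238e+00,
        6.93249181e-03, -2.06530804e-04]), 'tcp_pos': array([ 6.74563592e-01, -3.16796046e-05,  2.47638758e-01]), 'eef_rot': array([ 1.79907868e+02, -7.75870632e-03, -9.00063874e+01]), 'contact_force': array([ 0.72275626, -0.54740765,  0.19043111]), 'moment': array([-0.00180673,  0.03714222,  0.02385206]), 'gripper_force': 0.0, 'gripper_width': 0.08756471717999616}
scene [ 0.79807657 -0.49526322  1.02503484]
side [ 0.44272383 -0.68506541  0.60982367]
wrist [ 0.67291036 -0.08001033  0.38270888]
```

View pics/scene.png

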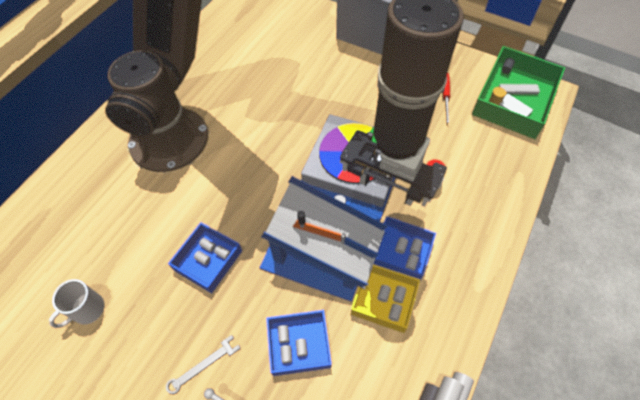

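View pics/side.png

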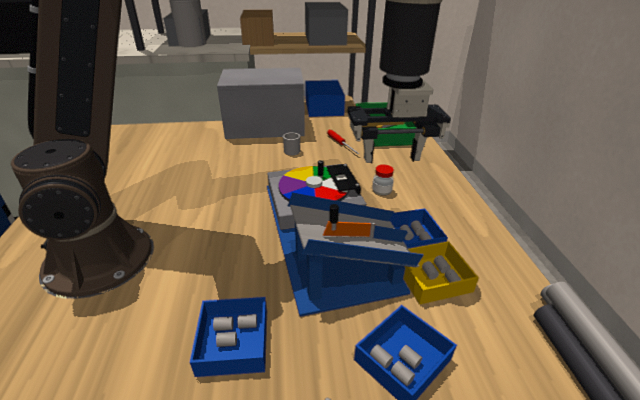

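View pics/wrist.png

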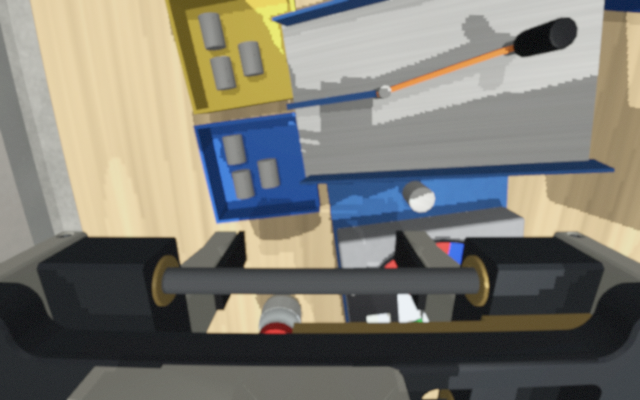

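The scene picture shows three blue bins: (405,247), (205,257) and (298,343). The one at (405,247) is farthest to the robot's left and stands at the chute's left exit next to the yellow bin (385,298), so it is bin_blue. The flap must therefore go to the right (positive). The flap knob is at about scene (301,217), side (334,213) and wrist (560,33). The dial is partly hidden by the arm.

```bash
python3 - <<'E'
from h import *
S,D,W=load('scene.pkl'),load('side.pkl'),load('wrist.pkl')
a=cv2.resize(S['image'][170:340,240:450],(800,600//1),interpolation=cv2.INTER_CUBIC)[:,:, ::-1]
a=cv2.resize(S['image'][190:330,240:450],(400,266),interpolation=cv2.INTER_CUBIC)
b=cv2.resize(D['image'][150:250,250:400],(800,533)[0:2],interpolation=cv2.INTER_CUBIC)
b=cv2.resize(D['image'][150:250,250:400],(750,500),interpolation=cv2.INTER_CUBIC)
cv2.imwrite('pics/bincrop.png',a[...,::-1]);cv2.imwrite('pics/dial.png',b[...,::-1])
for n,p in dict(yel=(385,298),blue=(405,247)).items(): print(n,rng(S,*p))
print('knob',two(S,(301,213),D,(334,206)),rng(W,565,33),onz(W,565,33,.2))
print('hinge',rng(W,384,92),'div',rng(W,292,104))
for p in((320,180),(600,169),(420,198)):print(p,rng(W,*p))
E
```

```text
yel [ 0.76119105 -0.1437552   0.02587496]
blue [ 0.74986598 -0.00097749  0.02213387]
knob (array([ 0.53443847, -0.12188333,  0.20156808]), np.float64(0.0007663021743761736)) [ 0.53146738 -0.12094542  0.19880596] [ 0.53238573 -0.12067963  0.2       ]
hinge [ 0.6204136  -0.0898636   0.12947439] div [ 0.69907275 -0.08050317  0.08942282]
(320, 180) [ 0.67252357 -0.00751494  0.09552628]
(600, 169) [ 0.46470719 -0.03600029  0.17458465]
(420, 198) [0.55100888 0.02861311 0.04196034]
```

View pics/bincrop.png

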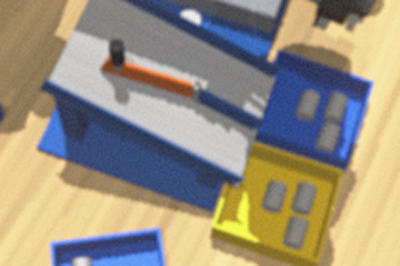

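View pics/dial.png

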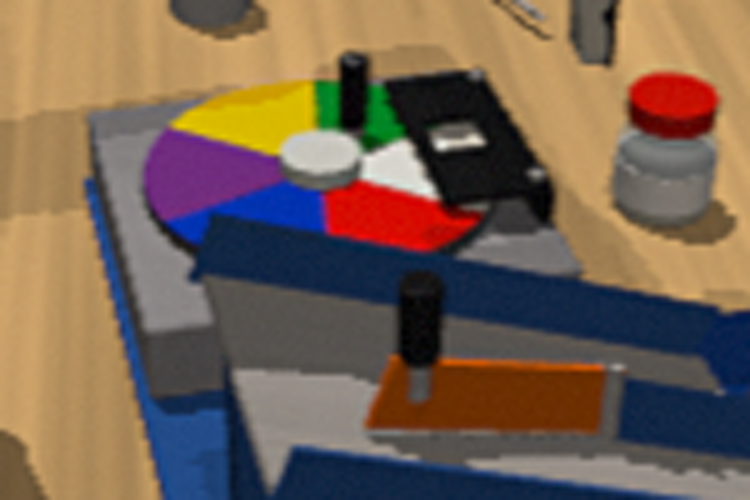

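The dial crop (side view) shows the knob top at about (320.6,161.6), the hub at (314,180.4) and the window at (341.4,177.2), which shows white. The other crop confirms the blue bin touching the left exit and the yellow bin at the right exit.

```bash
python3 - <<'E'
from h import *
S,D,W=load('scene.pkl'),load('side.pkl'),load('wrist.pkl')
k=onz(D,320.6,161.6,.115);w=onz(D,341.4,177.2,.079);hb=rng(D,314,180.4)
print(k,rng(D,320.6,161.6),w,rng(D,341.4,177.2),hb,onz(D,314,180.4,.072))
for y in(5,7.3):
    e=np.array([np.cos(np.radians(y)),np.sin(np.radians(y))]);ax=w[:2]-.077*e
    v=k[:2]-ax;print(y,ax,np.hypot(*v),np.degrees(np.arctan2(v[1],v[0])))
E
```

```text
[0.54661711 0.20718587 0.115     ] [0.54644676 0.20572286 0.11581136] [0.60143426 0.17928505 0.079     ] [0.60487673 0.19803303 0.0674863 ] [0.5249883  0.17051656 0.07839522] [0.52597827 0.18081265 0.072     ]
5 [0.52472727 0.17257405] 0.040952936544709 57.68916722034448
7.3 [0.52505839 0.16950107] 0.04341569511328104 60.226986726953704
```

The flap knob is at (0.533,-0.1215) with its top at 0.200. I'll grip it along x, clear of the side wall.

apply_moves([
  {"dp": [-0.03, -0.025, 0.0], "yaw": 0},
  {"dp": [-0.06, -0.05, 0.0], "yaw": 0},
  {"dp": [-0.09, -0.077, 0.0], "yaw": 0},
  {"dp": [-0.12, -0.1, 0.0], "yaw": 0},
  {"dp": [-0.142, -0.1215, 0.0], "yaw": 0},
  {"dp": [-0.142, -0.1215, 0.0], "yaw": 0},
  {"dp": [-0.142, -0.1215, 0.0], "yaw": 0},
  {"dp": [-0.142, -0.1215, -0.015], "yaw": 0},
  {"dp": [-0.142, -0.1215, -0.03], "yaw": 0},
  {"dp": [-0.142, -0.1215, -0.042], "yaw": 0},
  {"dp": [-0.142, -0.1215, -0.05], "yaw": 0},
  {"dp": [-0.142, -0.1215, -0.05], "yaw": 0},
  {"dp": [-0.142, -0.1215, -0.05], "yaw": 0},
], grip=-1)

```text
time_s: 1.23
tcp_pos: [0.5334, -0.1212, 0.1983]
eef_rot: [179.9, -0.0, -90.0]
contact_force: [0.9, 0.0, 0.6]
gripper_width: 0.0877
gripper_force: 0.0
```

apply_moves([
  {"dp": [0, 0, 0], "yaw": 0},
  {"dp": [0, 0, 0], "yaw": 0},
  {"dp": [0, 0, 0], "yaw": 0},
  {"dp": [0, 0, 0], "yaw": 0},
  {"dp": [0, 0, 0], "yaw": 0},
  {"dp": [0, 0, 0], "yaw": 0},
  {"dp": [0, 0, 0], "yaw": 0},
  {"dp": [0, 0, 0], "yaw": 0},
], grip=1, squeeze=8)

```text
time_s: 1.9
tcp_pos: [0.533, -0.1215, 0.1987]
eef_rot: [-180.0, 0.0, -90.0]
contact_force: [0.7, -0.1, 0.0]
gripper_width: 0.0398
gripper_force: 0.0
```

apply_moves([
  {"dp": [0, 0, 0], "yaw": 0},
  {"dp": [0, 0, 0], "yaw": 0},
  {"dp": [0, 0, 0], "yaw": 0},
  {"dp": [0, 0, 0], "yaw": 0},
  {"dp": [0, 0, 0], "yaw": 0},
  {"dp": [0, 0, 0], "yaw": 0},
  {"dp": [0, 0, 0], "yaw": 0},
  {"dp": [0, 0, 0], "yaw": 0},
])

```text
time_s: 2.57
tcp_pos: [0.5338, -0.1213, 0.1986]
eef_rot: [-179.9, 0.0, -90.0]
contact_force: [5.5, 2.0, -4.1]
gripper_width: 0.0177
gripper_force: 8.0
```

apply_moves([
  {"dp": [0.002, -0.0045, 0], "yaw": 3},
  {"dp": [0.004, -0.009, 0], "yaw": 6},
  {"dp": [0.006, -0.013, 0], "yaw": 9},
  {"dp": [0.0085, -0.0175, 0], "yaw": 12},
  {"dp": [0.011, -0.0215, 0], "yaw": 15},
  {"dp": [0.014, -0.0255, 0], "yaw": 18},
  {"dp": [0.017, -0.029, 0], "yaw": 21},
  {"dp": [0.0195, -0.0316, 0], "yaw": 23},
  {"dp": [0.021, -0.0335, 0], "yaw": 25},
  {"dp": [0.0225, -0.035, 0], "yaw": 26},
  {"dp": [0.0225, -0.035, 0], "yaw": 26},
  {"dp": [0.0225, -0.035, 0], "yaw": 26},
])

```text
time_s: 3.57
tcp_pos: [0.556, -0.1562, 0.1986]
eef_rot: [-179.9, -0.0, -64.0]
contact_force: [5.0, 4.0, -1.7]
gripper_width: 0.017
gripper_force: 8.0
```

apply_moves([
  {"dp": [0, 0, 0], "yaw": 0},
  {"dp": [0, 0, 0], "yaw": 0},
  {"dp": [0, 0, 0], "yaw": 0},
  {"dp": [0, 0, 0], "yaw": 0},
  {"dp": [0, 0, 0.02], "yaw": 0},
  {"dp": [0, 0, 0.05], "yaw": 0},
  {"dp": [0, 0.02, 0.07], "yaw": -4},
  {"dp": [0, 0.05, 0.08], "yaw": -9},
  {"dp": [0, 0.08, 0.08], "yaw": -14},
  {"dp": [0, 0.11, 0.08], "yaw": -19},
  {"dp": [0, 0.14, 0.08], "yaw": -24},
  {"dp": [0, 0.17, 0.08], "yaw": -29},
  {"dp": [0, 0.2, 0.08], "yaw": -34},
  {"dp": [0, 0.23, 0.08], "yaw": -39},
  {"dp": [0.005, 0.26, 0.08], "yaw": -44},
  {"dp": [0.005, 0.29, 0.08], "yaw": -49},
  {"dp": [0.005, 0.32, 0.08], "yaw": -54},
  {"dp": [0.005, 0.35, 0.08], "yaw": -58},
  {"dp": [0.005, 0.37, 0.08], "yaw": -58},
  {"dp": [0.005, 0.385, 0.08], "yaw": -58},
], grip=-1)

```text
time_s: 5.23
tcp_pos: [0.5601, 0.2301, 0.2783]
eef_rot: [180.0, -0.0, -121.9]
contact_force: [-0.6, -1.1, 0.2]
gripper_width: 0.0877
gripper_force: 0.0
```

```bash
python3 - <<'E'
from h import *
W=cap('wrist');save(W,'w2.pkl');S=cap('scene');save(S,'s2.pkl');s=get_state();print(s['tcp_pos'],s['eef_rot'],s['joints'],-W['R'].T@W['t'])
cv2.imwrite('pics/w2.png',np.vstack([W['image'],cv2.resize(S['image'][170:295,260:460],(320,200))[:, :].repeat(1,0) if 0 else cv2.copyMakeBorder(cv2.resize(S['image'][170:295,260:460],(320,200)),0,0,0,320,0)])[...,::-1])
E
```

```text
[0.56028158 0.23010026 0.27808612] [ 1.79987761e+02 -4.78845798e-02 -1.21867355e+02] [ 4.07901595e+01  1.31015959e+01 -5.85768385e+00  2.73863383e-03
 -7.10900763e+01 -7.26584081e+01] [0.51627665 0.16224195 0.41333524]
```

View pics/w2.png

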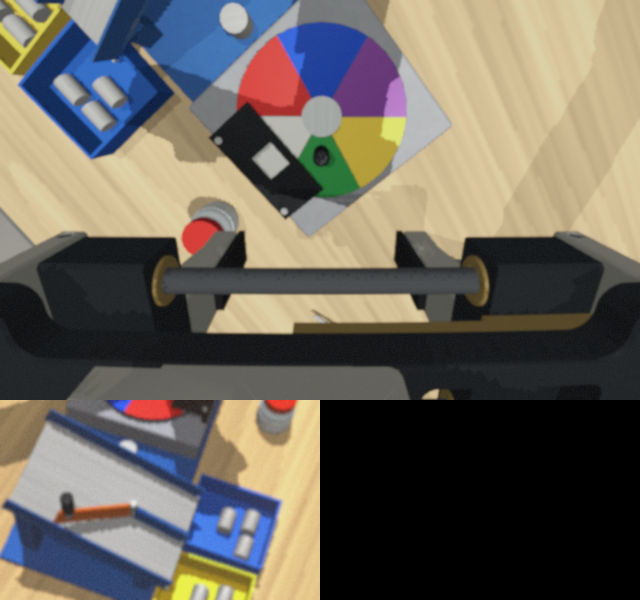

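The wrist view shows the hub at (321,116), the knob top at about (321,156), and the window at (270,160), which shows white. The scene inset shows the flap swung towards the right wall.

```bash
python3 - <<'E'
from h import *
W=load('w2.pkl');D=load('side.pkl');S=load('s2.pkl')
print('knob2v',two(W,(321,155),D,(320.6,161.6)))
k=onz(W,321,155,.115);h=onz(W,321,116,.078);w=onz(W,270.5,160.5,.079)
print(k,rng(W,321,155),h,rng(W,321,116),w)
for v in(k-h,w-h):print(np.hypot(*v[:2]),np.degrees(np.arctan2(v[1],v[0])))
f=onz(S,260+67*.625,170+(495-400)*.625,.2);hi=onz(S,260+134*.625,170+103*.625,.14);print('flap',f,hi)
E
```

```text
knob2v (array([0.54365617, 0.20400411, 0.11668579]), np.float64(0.005163826062787907))
[0.54121374 0.20441122 0.115     ] [0.54138985 0.20470904 0.11289301] [0.52149761 0.17305097 0.078     ] [0.52150799 0.17307246 0.07733323] [0.5964956  0.18423958 0.079     ]
0.03704310288941391 57.84250751963666
0.07582798864596149 8.485118725774534
flap [ 0.55462532 -0.15362386  0.2       ] [ 0.62441922 -0.09535265  0.14      ]
```

apply_moves([
  {"dp": [-0.0175, -0.0235, -0.02], "yaw": 0},
  {"dp": [-0.0175, -0.0235, -0.05], "yaw": 0},
  {"dp": [-0.0175, -0.0235, -0.08], "yaw": 0},
  {"dp": [-0.0175, -0.0235, -0.11], "yaw": 0},
  {"dp": [-0.0175, -0.0235, -0.135], "yaw": 0},
  {"dp": [-0.0175, -0.0235, -0.155], "yaw": 0},
  {"dp": [-0.0175, -0.0235, -0.165], "yaw": 0},
  {"dp": [-0.0175, -0.0235, -0.168], "yaw": 0},
  {"dp": [-0.0175, -0.0235, -0.168], "yaw": 0},
  {"dp": [-0.0175, -0.0235, -0.168], "yaw": 0},
])

```text
time_s: 6.17
tcp_pos: [0.5437, 0.2051, 0.1118]
eef_rot: [-180.0, 0.1, -122.0]
contact_force: [-0.2, 0.6, -0.1]
gripper_width: 0.0875
gripper_force: 0.0
```

apply_moves([
  {"dp": [0, 0, 0], "yaw": 0},
  {"dp": [0, 0, 0], "yaw": 0},
  {"dp": [0, 0, 0], "yaw": 0},
  {"dp": [0, 0, 0], "yaw": 0},
  {"dp": [0, 0, 0], "yaw": 0},
  {"dp": [0, 0, 0], "yaw": 0},
  {"dp": [0, 0, 0], "yaw": 0},
  {"dp": [0, 0, 0], "yaw": 0},
  {"dp": [0, 0, 0], "yaw": 0},
  {"dp": [0, 0, 0], "yaw": 0},
  {"dp": [0, 0, 0], "yaw": 0},
  {"dp": [0, 0, 0], "yaw": 0},
  {"dp": [0, 0, 0], "yaw": 0},
  {"dp": [0, 0, 0], "yaw": 0},
  {"dp": [0, 0, 0], "yaw": 0},
  {"dp": [0, 0, 0], "yaw": 0},
], grip=1, squeeze=8)

```text
time_s: 7.5
tcp_pos: [0.543, 0.205, 0.1105]
eef_rot: [-180.0, 0.0, -122.0]
contact_force: [1.0, -1.4, 0.2]
gripper_width: 0.0175
gripper_force: 8.0
```

```bash
python3 -c "
import numpy as np
for d in range(0,131,10):
  a=np.radians(58+d);print(d,np.round(.04*(np.array([np.cos(a),np.sin(a)])-np.array([np.cos(np.radians(58)),np.sin(np.radians(58))])),4))"
```

```text
0 [0. 0.]
10 [-0.0062  0.0032]
20 [-0.0129  0.0052]
30 [-0.0198  0.0061]
40 [-0.0268  0.0057]
50 [-0.0336  0.0041]
60 [-0.04    0.0014]
70 [-0.0458 -0.0024]
80 [-0.0509 -0.0072]
90 [-0.0551 -0.0127]
100 [-0.0583 -0.0189]
110 [-0.0603 -0.0256]
120 [-0.0612 -0.0325]
130 [-0.0608 -0.0395]
```

apply_moves([
  {"dp": [-0.003, 0.0017, 0], "yaw": 5},
  {"dp": [-0.0062, 0.0032, 0], "yaw": 10},
  {"dp": [-0.0095, 0.0043, 0], "yaw": 15},
  {"dp": [-0.0129, 0.0052, 0], "yaw": 20},
  {"dp": [-0.0163, 0.0058, 0], "yaw": 25},
  {"dp": [-0.0198, 0.0061, 0], "yaw": 30},
  {"dp": [-0.0233, 0.006, 0], "yaw": 35},
  {"dp": [-0.0268, 0.0057, 0], "yaw": 40},
  {"dp": [-0.0302, 0.005, 0], "yaw": 45},
  {"dp": [-0.0336, 0.0041, 0], "yaw": 50},
  {"dp": [-0.0368, 0.0029, 0], "yaw": 55},
  {"dp": [-0.04, 0.0014, 0], "yaw": 60},
  {"dp": [-0.04, 0.0014, 0], "yaw": 60},
])

```text
time_s: 8.58
tcp_pos: [0.5028, 0.2051, 0.1105]
eef_rot: [180.0, -0.1, -61.7]
contact_force: [3.3, -4.4, -0.2]
gripper_width: 0.0176
gripper_force: 8.0
```

apply_moves([
  {"dp": [-0.003, -0.0018, 0], "yaw": 5},
  {"dp": [-0.0058, -0.0038, 0], "yaw": 10},
  {"dp": [-0.0085, -0.0061, 0], "yaw": 15},
  {"dp": [-0.0109, -0.0086, 0], "yaw": 20},
  {"dp": [-0.0131, -0.0113, 0], "yaw": 25},
  {"dp": [-0.0151, -0.0141, 0], "yaw": 30},
  {"dp": [-0.0168, -0.0171, 0], "yaw": 35},
  {"dp": [-0.0183, -0.0203, 0], "yaw": 40},
  {"dp": [-0.0194, -0.0236, 0], "yaw": 45},
  {"dp": [-0.0203, -0.027, 0], "yaw": 50},
  {"dp": [-0.0209, -0.0304, 0], "yaw": 55},
  {"dp": [-0.0212, -0.0339, 0], "yaw": 60},
  {"dp": [-0.0212, -0.0374, 0], "yaw": 65},
  {"dp": [-0.0208, -0.0409, 0], "yaw": 70},
  {"dp": [-0.0208, -0.0409, 0], "yaw": 70},
  {"dp": [-0.0208, -0.0409, 0], "yaw": 70},
])

```text
time_s: 9.92
tcp_pos: [0.4847, 0.1667, 0.1112]
eef_rot: [-179.9, -0.3, 8.1]
contact_force: [10.9, 0.7, -7.3]
gripper_width: 0.0178
gripper_force: 8.0
```

apply_moves([
  {"dp": [0.002, 0, 0], "yaw": 0},
  {"dp": [0.002, 0, 0], "yaw": 0},
  {"dp": [0.002, 0, 0], "yaw": 0},
  {"dp": [0.002, 0, 0], "yaw": 0},
  {"dp": [0.002, 0, 0], "yaw": 0},
  {"dp": [0.002, 0, 0], "yaw": 0},
  {"dp": [0.002, 0, 0.02], "yaw": 0},
  {"dp": [0.002, 0, 0.05], "yaw": 0},
  {"dp": [0.002, 0, 0.08], "yaw": 0},
  {"dp": [0.002, 0, 0.11], "yaw": 0},
  {"dp": [-0.01, 0, 0.14], "yaw": 0},
  {"dp": [-0.03, 0, 0.17], "yaw": 0},
  {"dp": [-0.04, 0, 0.19], "yaw": 0},
  {"dp": [-0.04, 0, 0.19], "yaw": 0},
  {"dp": [-0.04, 0, 0.19], "yaw": 0},
], grip=-1)

```text
time_s: 11.17
tcp_pos: [0.4421, 0.1659, 0.302]
eef_rot: [-179.9, -0.2, 8.0]
contact_force: [0.4, -0.3, -0.3]
gripper_width: 0.0876
gripper_force: 0.0
```

```bash
python3 - <<'E'
from h import *
W=cap('wrist');S=cap('scene');D=cap('side');save(W,'w3.pkl');save(S,'s3.pkl')
b=np.hstack([cv2.resize(S['image'][170:295,260:460],(400,250)),cv2.resize(D['image'][150:300,250:490],(400,250))])
b=np.vstack([cv2.copyMakeBorder(cv2.resize(W['image'],(528,330)),0,0,0,272,0),b])
cv2.imwrite('pics/w3.png',b[...,::-1])
hh=cv2.cvtColor(W['image'],cv2.COLOR_RGB2HSV)
E
```

```text
(no output)
```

View pics/w3.png

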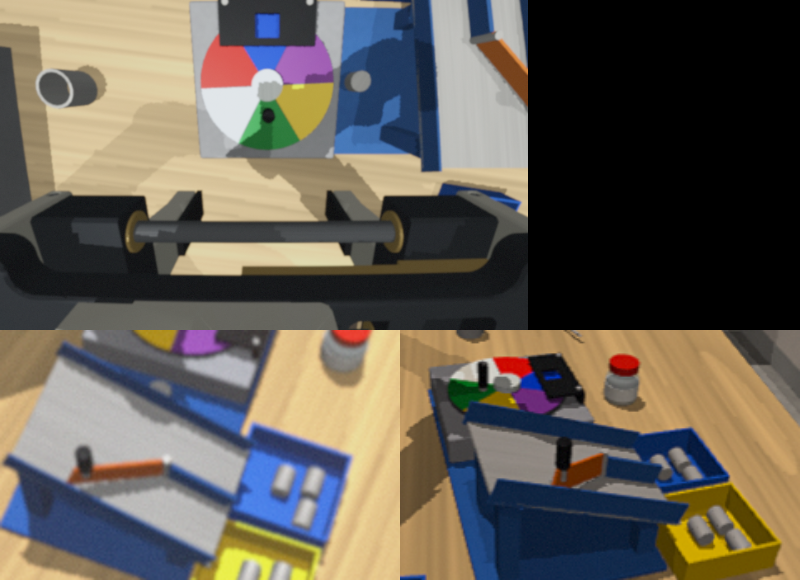

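The window now shows only blue. I'll check the flap angle numerically from the orange points and the chute wall.

```bash
python3 - <<'E'
from h import *
S=load('s3.pkl');W=load('wrist.pkl');W3=load('w3.pkl')
def ang(c,m,z0,z1):
    P=np.array([rng(c,u,v) for v,u in zip(*np.nonzero(m))]);P=P[(P[:,2]>z0)&(P[:,2]<z1)]
    l=cv2.fitLine(P[:,:2].astype(np.float32),cv2.DIST_HUBER,0,.01,.01).ravel();return len(P),np.degrees(np.arctan(l[1]/l[0])),P.mean(0)
for n,c in(('S',S),('W3',W3)):
    H=cv2.cvtColor(c['image'],cv2.COLOR_RGB2HSV)
    m=cv2.inRange(H,(5,150,80),(16,255,255)); m[:, :300]*= (n!='W3'); 
    if n=='S': m[:,:270]=0;m[:,380:]=0;m[:200]=0;m[280:]=0
    print(n,'flap',ang(c,m,.12,.2))
# housing edge direction & chute left wall top
for c,a,b in((W,(330,180),(590,168)),(W3,(503,30),(520,200))):
    p,q=rng(c,*a),rng(c,*b);print(p,q,np.degrees(np.arctan((p-q)[1]/(p-q)[0])))
for x,y in [((230,8),(230,188))]: pass
p,q=onz(W3,230,30,.056),onz(W3,230.5,188,.056);print(np.degrees(np.arctan((p-q)[1]/(p-q)[0])))
E
```

```text
S flap (195, np.float32(44.9828), array([ 0.58130783, -0.1331306 ,  0.13871758]))
W3 flap (1359, np.float32(44.89724), array([ 0.58430096, -0.12271062,  0.13121952]))
[ 0.66264281 -0.00836213  0.09893139] [ 0.46857107 -0.03578489  0.17012484] 8.042769380337129
[ 0.62753399 -0.01144359  0.07951789] [ 0.45764411 -0.03423441  0.15891182] 7.640643829550066
3.4888785912299642
```

The flap is at about 37° (0.65 rad), above the 0.57 required. The arm is clear, so I'm handing in.

```bash
python3 -c "
from plant import r
print(r.close_job())"
```

```text
the job is handed in; nothing more can be done
None
```

The job is handed in; no verdict came back. At the last look the window showed only blue, the flap stood at about +0.65 rad (0.57 needed) shutting the yellow exit, and the arm had touched neither bin.

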